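# Free the wedged flux bottle from the tidy box

## Task

On this soldering bench a white flux bottle has toppled into the plywood tidy box and is wedged aslant in a corner compartment, its cap sticking out over the box's corner. Pull it free and stand it upright, cap up and wholly on the round cork coaster; set it down rather than drop it, and let go. Leave the matching bottle that already stands on the bench as it is.

Things in the scene. Friction and masses are not known exactly. Their poses are not given: they have to be found in the camera images.
- bottle: White closed bottle, 0.1 to 0.2 kg, 155 mm tall: round body 38 mm wide up to 128 mm, shoulder, black cap 25 mm wide from 136 mm. Origin: centre of its base; z axis along it to the cap (x, y mean nothing). At the start it leans about 34 degrees over the box's (-x, -y) corner, base near the box's middle; the wall tops touch it about 75 mm up, the body above is clear.
- bin: Fixed square plywood box, open on top, 150 x 150 mm, 75 mm high; walls, floor and two crossing full-height dividers 5 mm thick: four compartments of 67 x 67 mm. Origin under its centre on the bench, x and y along its sides, z up. The bottle is in the (-x, -y) one, whose corner points roughly away from the robot; a small candle lamp, 32 mm high, is in the opposite one.
- coaster: Fixed round cork coaster, 80 mm in diameter and 6 mm thick. Origin at the centre of its underside on the bench, z up.
- spare: Bystander: a bottle of the same kind (38 mm diameter, 155 mm tall) standing loose and upright on the bench. Origin at the centre of its base, z up along the bottle.
Not all that is in view belongs to the job. Of the things that look like the bin, the smallest one is meant.

How it is judged (in metres and radians):
On the way:
1. the bottle is pulled clear of the box, its base above the box's walls (z of bottle in the frame of bin above 0.08 m), for 0.1 s.
At the end, for the whole second after the job is handed in: The freed bottle stands at rest, released, on the coaster: the centre of its base within 22 mm of the coaster's centre, its base on the cork, upright within 10 degrees, cap up. The other bottle still stands upright, within 30 mm of where it was (horizontal distance between bottle and coaster below 0.022 m and z of bottle in the frame of coaster between 0.002 and 0.012 m and angle between each of bottle, spare's own z axis and vertical below 0.17 rad and linear speed of bottle below 0.03 m/s and distance of spare from where it was at the start of the episode below 0.03 m); the robot touches nothing.
It fails at once if the other bottle is knocked over or pushed away by more than 30 mm (angle between spare's own z axis and vertical above 0.35 rad or distance of spare from where it was at the start of the episode above 0.03 m).
It fails at once if the bottle is dropped or thrown (moves faster than 0.6 m/s while the fingers do not touch it) (contact force between the fingers and bottle below 0.05 N and linear speed of bottle above 0.6 m/s).
It also fails if it takes over 35 s, if anything falls off the work surface, if the arm or the gripper's body presses on something with over 40 N, if the wrist force passes 120 N, or if a joint passes its speed limit or range.

## Robot

A 7-joint arm with a two-finger parallel gripper is mounted at the origin on the work surface. World frame = base frame: x ahead of the robot, y to its left, z up, the work surface at z = 0. Lengths are in m, angles in degrees, forces in N, time in s.
With the tool pointing down it reaches from about 0.425 to 0.875 m from the base axis. Payload 4.7 kg.
Tool frame: the origin (TCP) lies at the very end of the fingers, on their centre line; the grasp point (between the pads) lies 19 mm behind it; z points along the fingers, y is the direction in which the jaws open and shut (so a half turn about z gives the same grasp; the last joint's range is limited). The gripper opens to 87 mm and grips with 3 to 60 N. Pads are 19 mm wide; open, the fingers measure 117 mm over their backs; the gripper's body (75 mm by 190 mm) begins 51 mm behind the grasp point.
Start: joints at [0.808, 18.392, -4.016, 83.108, 1.295, 78.541, -3.26], TCP at [0.65, -0, 0.193] pointing down, gripper open.
Joint ranges: [-163.93, 163.93], [-17.29, 119.83], [-79.2, 71.16], [3.27, 140.29], [-89.18, 269.18], [5.43, 117.66], [-154.24, 154.24]. Speed limits (degrees/s): [147.25, 147.25, 180, 180, 180, 180, 180].

## Interface

Orientations are given as [roll, pitch, yaw] about the fixed x, y, z axes, in that order (R = Rz(yaw) Ry(pitch) Rx(roll)).
In Python, from cell import env gives the robot as it stands.
- The arm moves only by the tool servo_tool, never from a script. Its argument "increments" is a list that holds one entry, the list of rows, each a list of 7 numbers: the shift along the tool's x, y, z in m, then the turn, a rotation vector about the tool's x, y, z in degrees, then the opening, from -1 (shut) to 1 (fully open). In form: [[[dx, dy, dz, rx, ry, rz, fingers], ...]]. A call has 1 to 20 rows; each row is the pose to reach, as a shift and turn from the pose commanded when the call began, along the tool's axes at that moment; what a row does not reach only later rows make up. A row lasts 1/10 s, in which the tool goes at most 50 mm and 8.59 degrees, less where a joint would pass 70% of its speed; a pose out of reach is approached as far as the arm can. A call with a gripper value outside its range is refused whole. The fingers move at their own pace and stop on an object; "squeeze" is the grip in N (left out, the last holds). Time passes only in rows, so rows that repeat a pose let the fingers close. It gives the time, the measured TCP pose, the force and the opening at its end, in the units of the state.
- env.get_obs(): the state, without advancing time (a new reading comes with each control period).
- env.read_camera(name): name is "scene" or "side" or "wrist"; returns a dict with "frame" (400x640x3 uint8, blue, green, red), "intrinsics" (3x3 intrinsics, pixels), "D" ([k1, k2, p1, p2, k3] as OpenCV has them; the pictures are not rectified), "rvec" (rotation vector, rad) and "tvec" (3), from world to camera coordinates, as OpenCV has them. Camera axes: x right, y down, z forward; pixel columns grow to the right and rows downward; lengths in m; the calibration is good to about 2 mm. A picture is of the moment at which its call begins. There is no depth.
- env.sign_off(): hands the job in, once; it reports no verdict.
The state is a dict: "time_s": time; "qpos": joint angles; "joint_velocities": joint speeds; "effort": joint torques, N m; "tool_pos": TCP position; "tool_rot": TCP orientation; "force": force on the tool from outside, world axes, zero at the start; "wrist_torque": the same for the moment, N m; "grip_width": finger opening in m.
Only numpy, scipy, OpenCV 4.12 (cv2) and the standard library are available. Lean on these libraries where they do the work, as an engineer would, in place of code of your own. Each camera call takes 0.05 s, during which the arm holds its last target.

## Working session

There is one attempt and no reset: what is moved stays moved. The work goes in short steps, Python scripts to look and compute and a tool call to move; the robot and the scene stay as the last step left them, time stands still between calls to the robot, and variables do not carry over. Pictures are saved under pics/ and viewed, and the job is handed in when it is done.

Besides the shell and the picture viewer there is one more tool, called after "Call:" in YAML: its name, and indented under it one key for each argument. servo_tool: Moves the arm, as the interface text tells. Its arguments: {"type":"object","properties":{"increments":{"type":"array","items":{"type":"array","items":{"type":"array","items":{"type":"number"}}}},"squeeze":{"type":"number"}},"required":["increments"]}

```bash
mkdir -p pics; ls; python3 - <<'E'
from cell import env
import cv2,pickle
print(env.get_obs())
d={}
for n in ["scene","side","wrist"]:
    c=env.read_camera(n); d[n]=c
    cv2.imwrite(f"pics/{n}0.png",c["frame"])
    print(n,c["intrinsics"],c["D"],c["rvec"],c["tvec"])
pickle.dump(d,open("c0.pkl","wb"))
E
```

```text
pics
{'time_s': 0.0, 'qpos': array([ 0.80778717, 18.43809803, -4.01618426, 83.17508307,  1.29596439,
       78.53959868, -3.2598519 ]), 'joint_velocities': array([ 0.06913075,  0.07314315, -0.08410039,  0.09838683, -0.02097992,
       -0.05227364, -0.0997854 ]), 'effort': array([-2.58547143e-04, -4.91284704e+01, -4.03903294e-01, -3.12526345e+01,
       -6.40594075e-02,  4.37659642e-02,  1.61017233e-04]), 'tool_pos': array([ 6.49396294e-01, -5.21368452e-05,  1.91670962e-01]), 'tool_rot': array([-1.79892519e+02,  6.45532237e-03,  9.00029325e+01]), 'force': array([ 0.06538985,  0.02763017, -0.55548475]), 'wrist_torque': array([-0.05288196,  0.02408243,  0.04954907]), 'grip_width': 0.08662379544484153}
scene [[396.83125595   0.         316.3289623 ]
 [  0.         396.83125595 206.12550793]
 [  0.           0.           1.        ]] [0.02237505 0.         0.         0.         0.        ] [ 1.77447268  1.63597877 -0.73755874] [-0.04552704 -0.29591508  1.43443932]
side [[490.98382544   0.         320.74414802]
 [  0.         490.98382544 201.35466839]
 [  0.           0.           1.        ]] [-0.08756367  0.          0.          0.          0.        ] [ 0.17242288 -2.89967975  1.10186679] [0.49485558 0.09497002 1.39042872]
wrist [[313.42684873   0.         313.1075614 ]
 [  0.         313.42684873 197.51965887]
 [  0.           0.           1.        ]] [-0.04839623  0.          0.          0.          0.        ] [-2.88086415e+00  8.66674491e-05  2.78098101e-03] [-0.64955016 -0.03097014  0.38946078]
```

View pics/scene0.png

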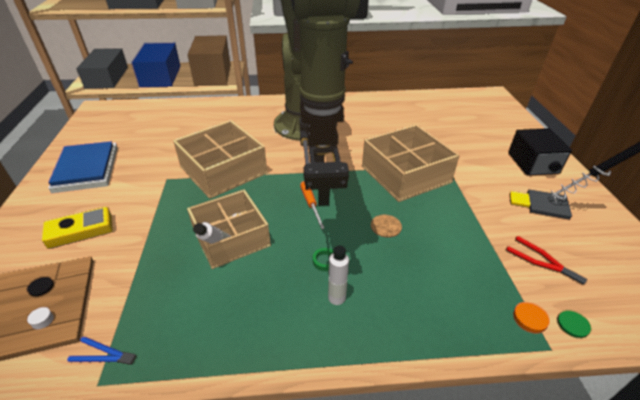

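View pics/side0.png

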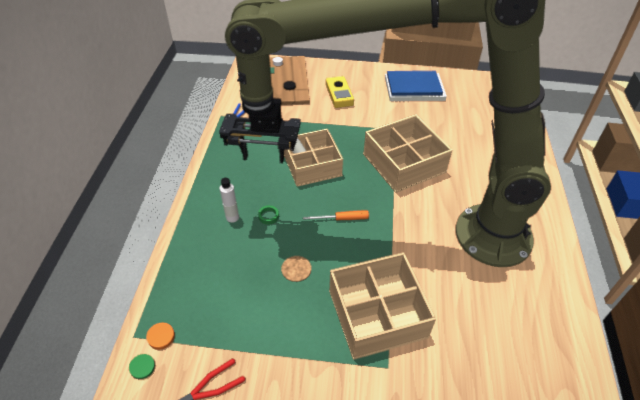

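View pics/wrist0.png

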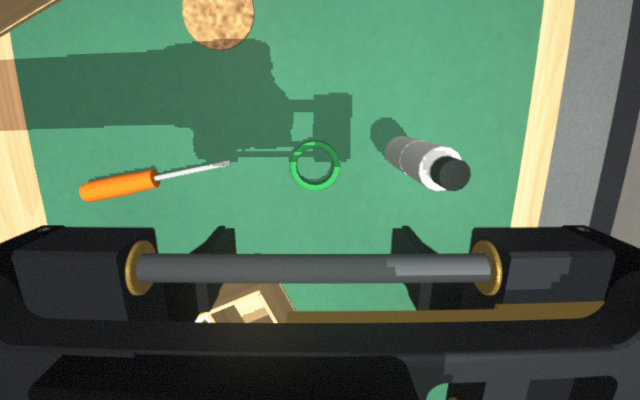

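```bash
cat > h.py <<'E'
import cv2,numpy as np,pickle
from scipy.spatial.transform import Rotation as Ro
def ray(c,px):
    p=np.array(px,float).reshape(-1,1,2)
    u=cv2.undistortPoints(p,c["intrinsics"],c["D"]).reshape(-1,2)
    R=cv2.Rodrigues(np.array(c["rvec"],float))[0]; t=np.array(c["tvec"],float).ravel()
    d=np.c_[u,np.ones(len(u))]@R
    return -R.T@t, d/np.linalg.norm(d,axis=1,keepdims=True)
def plane(c,px,z):
    o,d=ray(c,px); s=(z-o[2])/d[:,2]; return o+s[:,None]*d
def tri(cs,pxs):
    A=np.zeros((3,3));b=np.zeros(3);L=[]
    for c,p in zip(cs,pxs):
        o,d=ray(c,p);d=d[0];P=np.eye(3)-np.outer(d,d);A+=P;b+=P@o;L.append((P,o))
    x=np.linalg.solve(A,b); return x,[np.linalg.norm(P@(x-o)) for P,o in L]
def proj(c,X):
    return cv2.projectPoints(np.array(X,float).reshape(-1,1,3),np.array(c["rvec"],float),np.array(c["tvec"],float),c["intrinsics"],np.array(c["D"],float))[0].reshape(-1,2)
def crop(c,x0,y0,x1,y1,k,fn):
    cv2.imwrite(fn,cv2.resize(c["frame"][y0:y1,x0:x1],None,fx=k,fy=k,interpolation=cv2.INTER_CUBIC))
E
python3 - <<'E'
from h import *
d=pickle.load(open("c0.pkl","rb"))
crop(d["scene"],170,170,290,280,6,"pics/sc_bin.png")
crop(d["side"],215,110,355,230,5,"pics/sd_bin.png")
crop(d["scene"],300,200,420,320,5,"pics/sc_c.png")
for n in d: print(n,ray(d[n],[[320,200]]))
E
```

```text
scene (array([ 1.27214661, -0.06113483,  0.72467935]), array([[-0.75778088,  0.0734618 , -0.64836063]]))
side (array([0.40026021, 0.90443366, 1.09953849]), array([[ 0.07361274, -0.66178864, -0.74606767]]))
wrist (array([0.65029707, 0.07027288, 0.38305313]), array([[ 0.02008135, -0.2653637 , -0.96393923]]))
```

View pics/sc_bin.png

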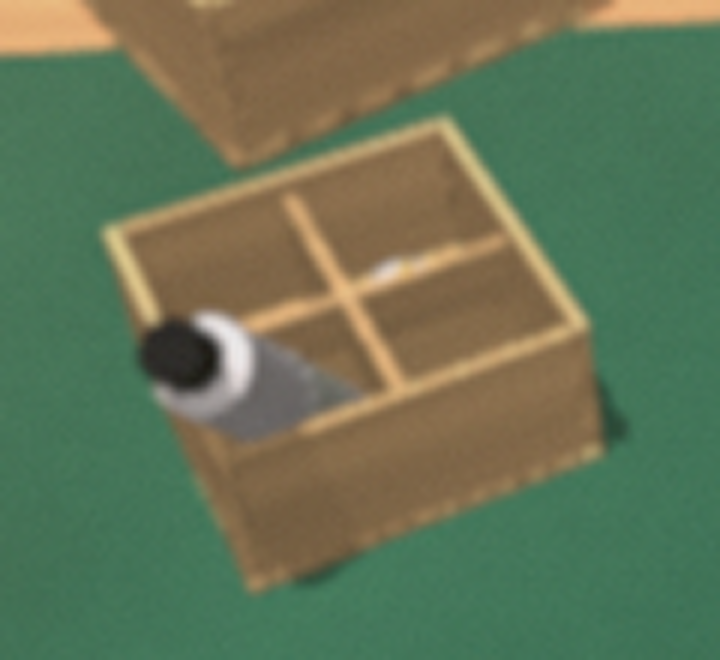

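View pics/sd_bin.png

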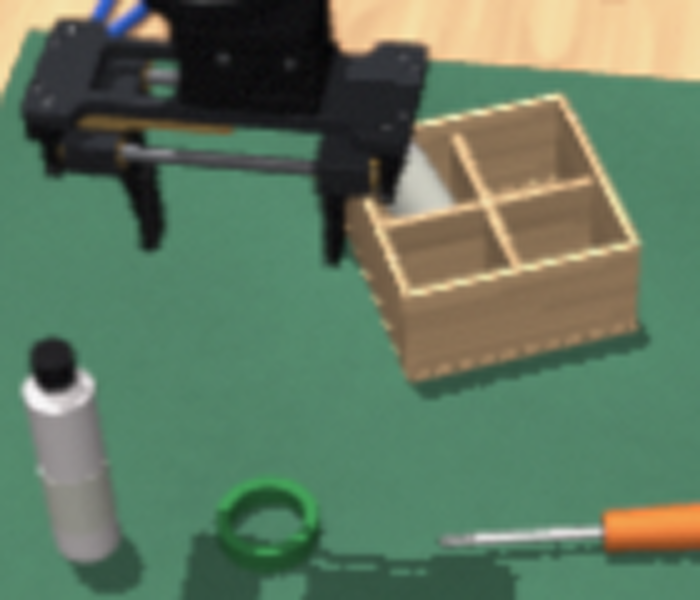

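```bash
python3 - <<'E'
from h import *
d=pickle.load(open("c0.pkl","rb")); s=d["scene"]; sd=d["side"]
f=lambda L,k,x,y:[[a/k+x-.5+.5/k,b/k+y-.5+.5/k] for a,b in L]
# scene: top outer corners A far-left, B far-right, C right ; bottom: near-left, right
S=f([(105,230),(447,118),(590,322),(252,590),(603,455)],6,170,170)
P=plane(s,S[:3],0.075); print(P, np.linalg.norm(np.diff(P,axis=0),axis=1))
Q=plane(s,S[3:],0.0); print(Q, np.linalg.norm(np.diff(Q,axis=0),axis=1))
# side: top corners: top-right (562,95), right (637,242), bottom-left(407,293)
T=f([(562,95),(637,242),(407,293),(413,380)],5,215,110)
P2=plane(sd,T[:3],0.075);print(P2,np.linalg.norm(np.diff(P2,axis=0),axis=1)); print(plane(sd,T[3:],0))
# match: scene A(far-left) vs side (562,95)?, scene B vs side (637,242), scene C vs side (407,293)
for a,b in zip(S[:3],T[:3]): print(tri([s,sd],[[a],[b]]))
# coaster
for n in ["scene","side"]:
    c=d[n]; h=cv2.cvtColor(c["frame"],cv2.COLOR_BGR2HSV)
    m=cv2.inRange(h,(5,70,80),(20,200,255)); 
    x0,y0,x1,y1=(365,210,410,242) if n=="scene" else (275,250,318,288)
    mm=np.zeros_like(m);mm[y0:y1,x0:x1]=m[y0:y1,x0:x1]
    ct=max(cv2.findContours(mm,0,1)[0],key=cv2.contourArea); e=cv2.fitEllipse(cv2.convexHull(ct)); print(n,e)
    pl=plane(c,ct.reshape(-1,2),0.006); (cx,cy),r=cv2.minEnclosingCircle(pl[:,:2].astype(np.float32)); print(cx,cy,r,plane(c,[e[0]],0.006))
E
```

```text
[[ 0.51687328 -0.31601622  0.075     ]
 [ 0.4542163  -0.18063321  0.075     ]
 [ 0.58743971 -0.11773017  0.075     ]] [0.14917928 0.14732708]
[[ 0.6495842  -0.25426678  0.        ]
 [ 0.58864709 -0.11816352  0.        ]] [0.1491222]
[[ 0.51501324 -0.31319518  0.075     ]
 [ 0.45510828 -0.18199243  0.075     ]
 [ 0.58685803 -0.12133751  0.075     ]] [0.14423164 0.14504143]
[[ 0.58544341 -0.1213966   0.        ]]
(array([ 0.51508676, -0.31637124,  0.07294318]), [np.float64(0.000510449560785114), np.float64(0.0005104495607850387)])
(array([ 0.45514962, -0.1806349 ,  0.07597921]), [np.float64(0.00024166357443923862), np.float64(0.00024166357443918064)])
(array([ 0.58716555, -0.11857771,  0.07611766]), [np.float64(0.0013317789396583954), np.float64(0.0013317789396585806)])
scene ((385.8736877441406, 225.5325927734375), (21.4255428314209, 30.631425857543945), 99.26136779785156)
0.5464441776275635 0.18237310647964478 0.04100401699542999 [[0.54768536 0.18182778 0.006     ]]
side ((295.9215393066406, 268.26910400390625), (24.961864471435547, 29.318002700805664), 87.92689514160156)
0.5437276363372803 0.1827331781387329 0.04047710821032524 [[0.54327529 0.18395902 0.006     ]]
```

View pics/sc_c.png

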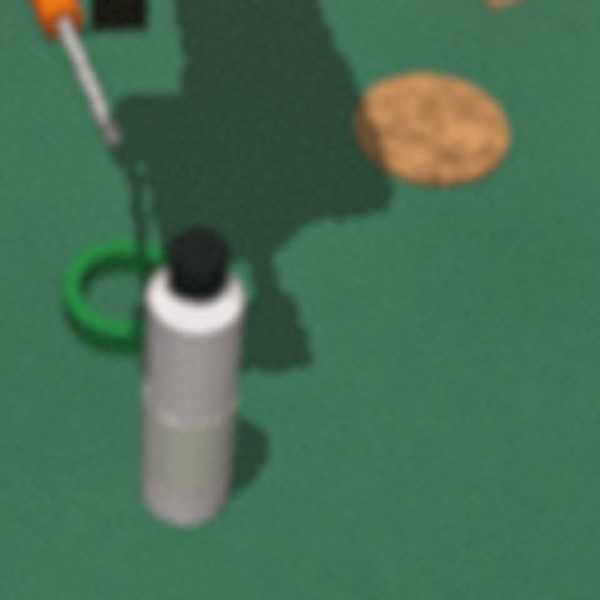

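Call:
servo_tool:
  increments:
    - [[-0.15,-0.09,-0.087,0,0,111,1],[-0.15,-0.09,-0.087,0,0,111,1],[-0.15,-0.09,-0.087,0,0,111,1],[-0.15,-0.09,-0.087,0,0,111,1],[-0.15,-0.09,-0.087,0,0,111,1],[-0.15,-0.09,-0.087,0,0,111,1],[-0.15,-0.09,-0.087,0,0,111,1],[-0.15,-0.09,-0.087,0,0,111,1],[-0.15,-0.09,-0.087,0,0,111,1],[-0.15,-0.09,-0.087,0,0,111,1],[-0.15,-0.09,-0.087,0,0,111,1],[-0.15,-0.09,-0.087,0,0,111,1],[-0.15,-0.09,-0.087,0,0,111,1],[-0.15,-0.09,-0.087,0,0,111,1],[-0.15,-0.09,-0.087,0,0,111,1]]

```text
time_s: 1.65
tool_pos: [0.5599, -0.1499, 0.2795]
tool_rot: [180.0, 0.0, -20.8]
force: [0.2, 0.6, 1.2]
grip_width: 0.087
```

```bash
python3 - <<'E'
from cell import env
import cv2,pickle
d={}
for n in ["scene","side","wrist"]:
    c=env.read_camera(n); d[n]=c
    cv2.imwrite(f"pics/{n}1.png",c["frame"])
pickle.dump(d,open("c1.pkl","wb"))
print(env.get_obs())
from h import *
crop(d["side"],275,120,355,200,8,"pics/sd_bin1.png")
E
```

```text
{'time_s': 1.8, 'qpos': array([  3.98114617,   8.10146223,   9.48782696,  85.88601809,
        -1.3338635 ,  86.12692768, -97.42909222]), 'joint_velocities': array([-0.01043319,  0.01514677, -0.05799161, -0.10783532, -0.06174637,
       -0.02819654, -0.57365432]), 'effort': array([-2.46484601e-02, -3.93150258e+01,  8.80412143e-01, -3.19346488e+01,
       -1.47207541e-02, -7.81031465e-02,  1.97195937e-02]), 'tool_pos': array([ 0.55996599, -0.14999711,  0.27969419]), 'tool_rot': array([ 1.79999195e+02,  3.90744220e-03, -2.08952802e+01]), 'force': array([ 0.07859345, -0.7572526 ,  0.79403869]), 'wrist_torque': array([0.01522111, 0.09198125, 0.01985787]), 'grip_width': 0.08705925620541143}
```

View pics/wrist1.png

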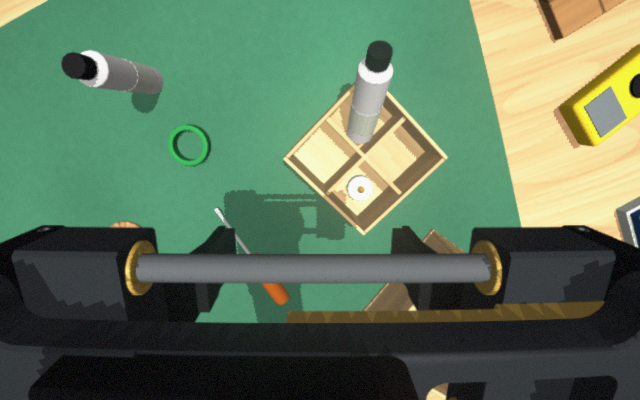

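View pics/sd_bin1.png

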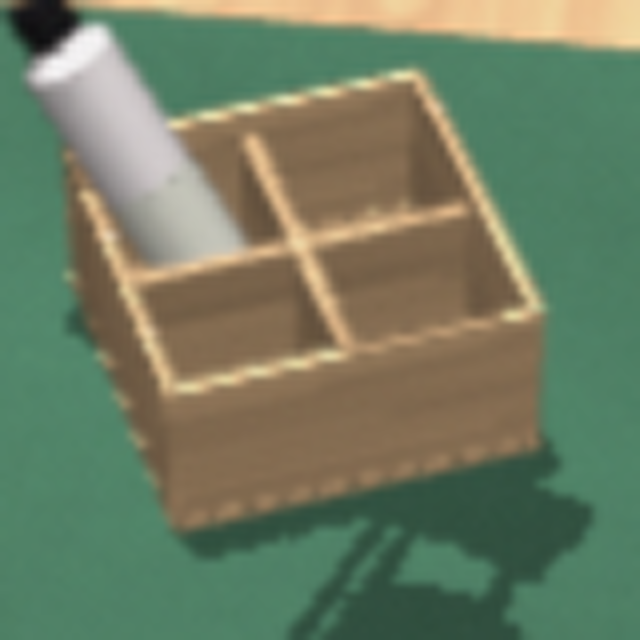

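```bash
python3 - <<'E'
from h import *
d=pickle.load(open("c1.pkl","rb"))
crop(d["wrist"],320,30,440,150,6,"pics/w1c.png")
crop(d["side"],270,110,320,160,14,"pics/s1c.png")
crop(d["scene"],185,210,245,255,12,"pics/sc1c.png")
E
```

```text
(no output)
```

View pics/w1c.png

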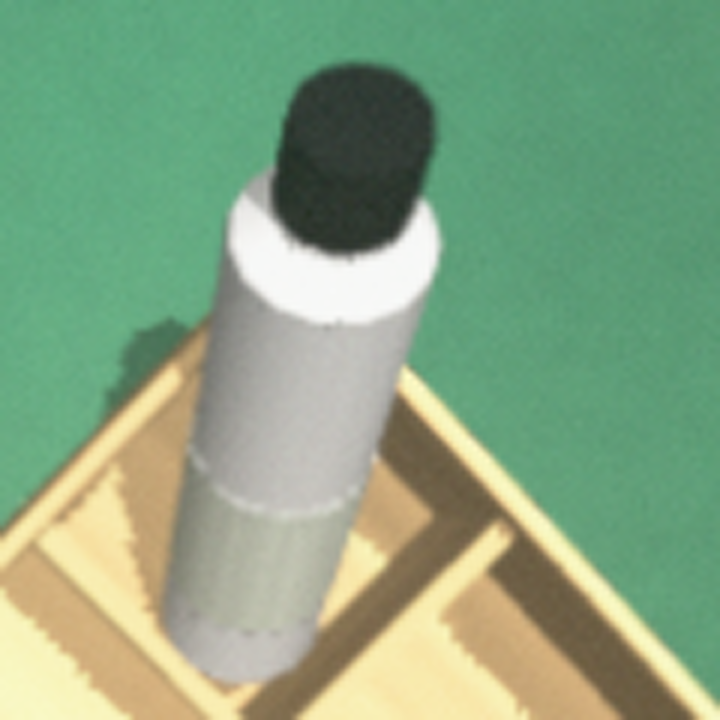

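View pics/s1c.png

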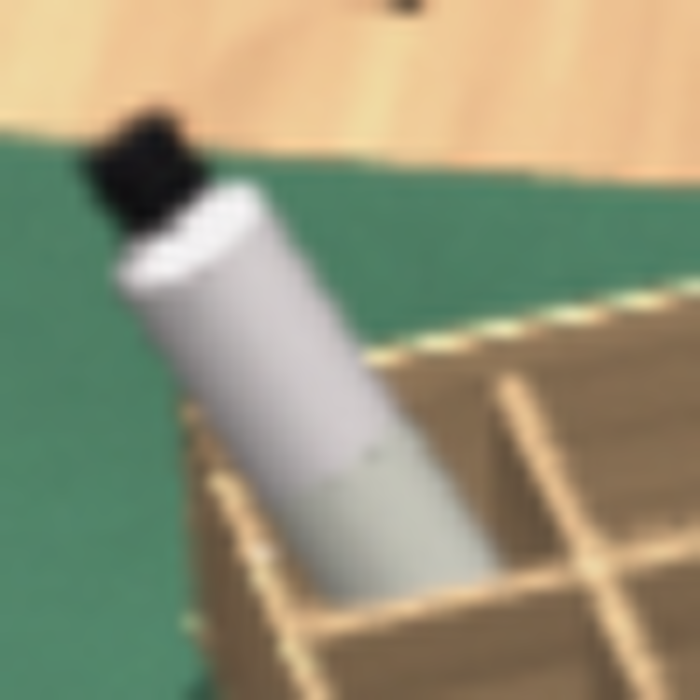

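View pics/sc1c.png

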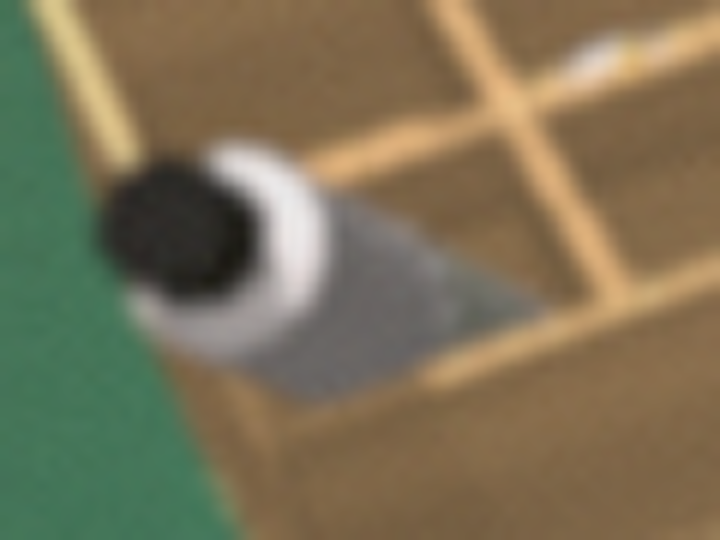

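```bash
python3 - <<'E'
from h import *
d=pickle.load(open("c1.pkl","rb")); w=d["wrist"]; s=d["side"]; sc=d["scene"]
f=lambda L,k,x,y:[[a/k+x-.5+.5/k,b/k+y-.5+.5/k] for a,b in L]
def tanplane(c,pts):
    o,r=ray(c,pts); n=np.cross(r[0],r[1]); return o,n/np.linalg.norm(n)
def bis(c,l,r):
    o,n1=tanplane(c,l);_,n2=tanplane(c,r); n=n1+n2; return o,n/np.linalg.norm(n)
o1,n1=bis(w,f([(229,245),(163,610)],6,320,30),f([(440,250),(315,640)],6,320,30))
o2,n2=bis(s,f([(120,280),(325,600)],14,270,110),f([(262,200),(500,570)],14,270,110))
u=np.cross(n1,n2);u/=np.linalg.norm(u);u*=np.sign(u[2])
p=np.linalg.lstsq(np.array([n1,n2,[0,0,1]]),np.array([n1@o1,n2@o2,0.0]),rcond=None)[0]
print("axis",u,"tilt",np.degrees(np.arccos(u[2])),"az",np.degrees(np.arctan2(u[1],u[0])),"at z0",p)
# width check: angular half width -> dist; along-axis points
def onaxis(c,px):
    o,r=ray(c,[px]);r=r[0]; n=np.cross(r,u); m=np.cross(r,n) # closest point on axis
    t=((o-p)@m)/(u@m); return t,p+t*u
for nm,c,k,x,y,L in [("wrist",w,6,320,30,[(362,118),(345,250),(335,320)]),("side",s,14,270,110,[(122,137),(178,206),(191,240)])]:
    for q in f(L,k,x,y): print(nm,onaxis(c,q))
print(tri([w,s],[f([(362,118)],6,320,30),f([(122,137)],14,270,110)]))
# distances of corner D
tgt=[0.649,-0.2545,0.075]; t=(np.array(tgt)-p)@u; print("corner dist",np.linalg.norm(np.array(tgt)-p-t*u),t)
for z in (.02,.075,.1,.12): print(z,p+u*(z/u[2]))
# spare
sp=cv2.cvtColor(sc["frame"],cv2.COLOR_BGR2HSV)
# bin corners via wrist
W=[(354,88),(446,157),(362,235),(284,158)]
print(plane(w,W,0.075))
E
```

```text
axis [ 0.51347152 -0.18110245  0.83877822] tilt 32.9886734824422 az -19.427850181823523 at z0 [ 5.72256946e-01 -2.26850879e-01  4.61227889e-17]
wrist (np.float64(0.1716316255158076), array([ 0.6603849 , -0.25793379,  0.14396087]))
wrist (np.float64(0.1412194203706953), array([ 0.6447691 , -0.25242606,  0.11845177]))
wrist (np.float64(0.12272667532036816), array([ 0.6352736 , -0.24907698,  0.10294046]))
side (np.float64(0.17096664169027334), array([ 0.66004345, -0.25781336,  0.1434031 ]))
side (np.float64(0.15079632279732264), array([ 0.64968656, -0.25416046,  0.12648467]))
side (np.float64(0.14259717446025708), array([ 0.64547653, -0.25267558,  0.1196074 ]))
(array([ 0.66061824, -0.2578129 ,  0.14298809]), [np.float64(0.00010308779078956352), np.float64(0.00010308779078957455)])
corner dist 0.027589123658917063 0.10732106249911783
0.02 [ 0.58450027 -0.23116912  0.02      ]
0.075 [ 0.6181694  -0.24304429  0.075     ]
0.1 [ 0.63347355 -0.2484421   0.1       ]
0.12 [ 0.64571687 -0.25276034  0.12      ]
[[ 0.63735615 -0.2320149   0.075     ]
 [ 0.51697382 -0.31491089  0.075     ]
 [ 0.45485376 -0.18050184  0.075     ]
 [ 0.58898529 -0.12143608  0.075     ]]
```

```bash
cat >> h.py <<'E'
U=np.array([0.51347152,-0.18110245,0.83877822]);P0=np.array([0.572257,-0.226851,0])
def delta(o,pos,R):
    R0=Ro.from_euler('xyz',o["tool_rot"],degrees=True)
    return np.round(R0.inv().apply(np.array(pos)-o["tool_pos"]),4),np.round((R0.inv()*R).as_rotvec(degrees=True),2)
def align(u,sgn=1):
    z=-u/np.linalg.norm(u); y=sgn*np.cross(z,[0,0,1.]); y/=np.linalg.norm(y); return Ro.from_matrix(np.c_[np.cross(y,z),y,z])
E
python3 - <<'E'
from h import *
from cell import env
o=env.get_obs()
for s in (1,-1):
    R=align(U,s)
    for t in (0.26,0.20,.11): print(s,t,P0+t*U,delta(o,P0+t*U,R))
E
```

```text
1 0.26 [ 0.7057596  -0.27393764  0.21808234] (array([0.1804, 0.0638, 0.0616]), array([-50.7 ,   0.65, 171.24]))
1 0.2 [ 0.6749513  -0.26307149  0.16775564] (array([0.1478, 0.0646, 0.1119]), array([-50.7 ,   0.65, 171.24]))
1 0.11 [ 0.62873887 -0.24677227  0.0922656 ] (array([0.0988, 0.0659, 0.1874]), array([-50.7 ,   0.65, 171.24]))
-1 0.26 [ 0.7057596  -0.27393764  0.21808234] (array([0.1804, 0.0638, 0.0616]), array([ -0.42, -32.98,  -1.43]))
-1 0.2 [ 0.6749513  -0.26307149  0.16775564] (array([0.1478, 0.0646, 0.1119]), array([ -0.42, -32.98,  -1.43]))
-1 0.11 [ 0.62873887 -0.24677227  0.0922656 ] (array([0.0988, 0.0659, 0.1874]), array([ -0.42, -32.98,  -1.43]))
```

Call:
servo_tool:
  increments:
    - [[0.09,0.03,0.02,0,-16,-0.7,1],[0.18,0.064,0.0616,-0.4,-33,-1.4,1],[0.18,0.064,0.0616,-0.4,-33,-1.4,1],[0.18,0.064,0.0616,-0.4,-33,-1.4,1],[0.18,0.064,0.0616,-0.4,-33,-1.4,1],[0.18,0.064,0.0616,-0.4,-33,-1.4,1],[0.18,0.064,0.0616,-0.4,-33,-1.4,1],[0.18,0.064,0.0616,-0.4,-33,-1.4,1]]

```text
time_s: 2.6
tool_pos: [0.7031, -0.2504, 0.205]
tool_rot: [-173.7, 21.3, -21.2]
force: [10.6, 20.8, -18.0]
grip_width: 0.087
```

```bash
python3 - <<'E'
from cell import env
import cv2,pickle
from h import *
d={}
for n in ["side","wrist"]:
    c=env.read_camera(n); d[n]=c
    cv2.imwrite(f"pics/{n}2.png",c["frame"])
pickle.dump(d,open("c2.pkl","wb"))
o=env.get_obs();print(o["qpos"],o["tool_pos"],o["tool_rot"],o["force"])
print(proj(d["wrist"],[P0+t*U for t in (.11,.171)]))
for t in (0.2,.11): print(delta(o,P0+t*U,align(U,-1)))
E
```

```text
[ 15.51065532  52.88325941  24.22387049  30.2489048  -22.68280045
 117.60059057 -88.62104625] [ 0.6955409  -0.28103691  0.23786442] [-176.05195078   18.55024527  -24.5018543 ] [-2.03449765 -3.36947898  3.97069478]
[[333.82507752 202.71407106]
 [329.77864529 205.27530697]]
(array([-0.0025, -0.0026,  0.0752]), array([ -6.14, -14.58,  -4.08]))
(array([-0.0248,  0.0077,  0.1617]), array([ -6.14, -14.58,  -4.08]))
```

View pics/wrist2.png

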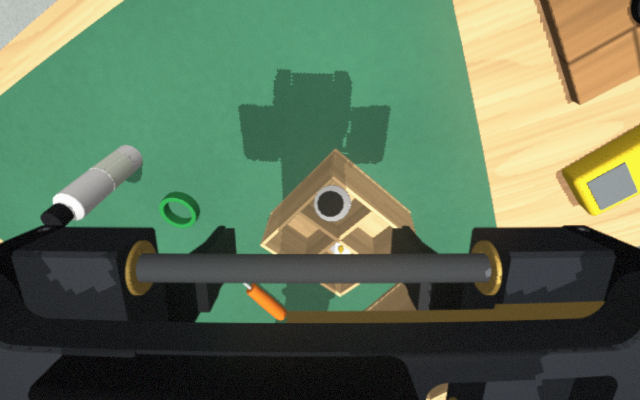

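View pics/side2.png

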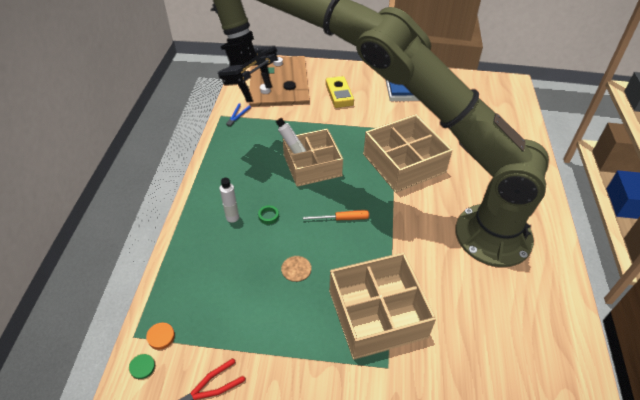

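```bash
cat >> h.py <<'E'
def tv(tilt,az=-19.43):
    a=np.radians(az);t=np.radians(tilt); return np.array([np.sin(t)*np.cos(a),np.sin(t)*np.sin(a),np.cos(t)])
E
python3 - <<'E'
from h import *
from cell import env
o=env.get_obs();print(o["time_s"],o["qpos"],o["tool_pos"],o["tool_rot"])
v=tv(15)
for b in (0.1,0.0): 
    T=P0+.128*U-.019*v+b*v; print(T,delta(o,T,align(v,-1)), align(v,-1).as_euler('xyz',degrees=True))
E
```

```text
2.7 [ 15.51065532  52.88325941  24.22387049  30.2489048  -22.68280045
 117.60059057 -88.62104625] [ 0.6955409  -0.28103691  0.23786442] [-176.05195078   18.55024527  -24.5018543 ]
[ 0.65775175 -0.25700601  0.1856036 ] (array([-0.0254, -0.0018,  0.0639]), array([-5.41,  3.38, -4.98])) [180.    15.   -19.43]
[ 0.63334385 -0.24839626  0.08901102] (array([-0.0191,  0.0074,  0.1633]), array([-5.41,  3.38, -4.98])) [180.    15.   -19.43]
```

Call:
servo_tool:
  increments:
    - [[-0.025,-0.002,0.064,-5.4,3.4,-5.0,1],[-0.025,-0.002,0.064,-5.4,3.4,-5.0,1],[-0.025,-0.002,0.064,-5.4,3.4,-5.0,1],[-0.025,-0.002,0.064,-5.4,3.4,-5.0,1],[-0.025,-0.002,0.064,-5.4,3.4,-5.0,1],[-0.025,-0.002,0.064,-5.4,3.4,-5.0,1]]

```text
time_s: 3.3
tool_pos: [0.6579, -0.2677, 0.2022]
tool_rot: [179.1, 13.5, -20.3]
force: [1.1, -0.8, 1.0]
grip_width: 0.087
```

```bash
python3 - <<'E'
from h import *
from cell import env
c=env.read_camera("wrist"); cv2.imwrite("pics/wrist3.png",c["frame"]); pickle.dump(c,open("c3.pkl","wb"))
c2=env.read_camera("side"); cv2.imwrite("pics/side3.png",c2["frame"][60:260,180:420])
o=env.get_obs();print(o["time_s"],o["qpos"],o["tool_pos"],o["tool_rot"])
v=tv(15)
print(proj(c,[P0+t*U for t in (.128,.171)]))
for b in (0.1,0.0): 
    T=P0+.128*U-.019*v+b*v; print(T,delta(o,T,align(v,-1)))
E
```

```text
3.4 [  5.49120921  40.34979815  27.54287626  55.53440465 -14.6916523
 101.04847011 -82.0692806 ] [ 0.65746791 -0.26701557  0.20054937] [179.09668884  13.70188639 -20.30888938]
[[301.64302561 193.09073304]
 [300.10456994 188.15516633]]
[ 0.65775175 -0.25700601  0.1856036 ] (array([ 0.0004, -0.0097,  0.0151]), array([ 0.69, -1.29, -0.86]))
[ 0.63334385 -0.24839626  0.08901102] (array([-0.0018, -0.0109,  0.1151]), array([ 0.69, -1.29, -0.86]))
```

View pics/wrist3.png

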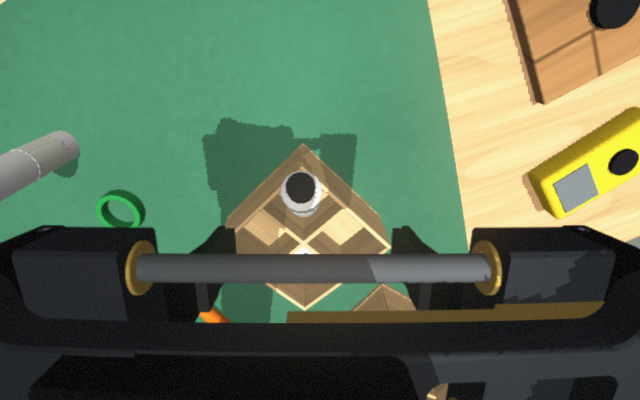

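Call:
servo_tool:
  increments:
    - [[0,-0.01,0.015,0.7,-1.3,-0.9,1],[0,-0.0105,0.02,0.7,-1.3,-0.9,1],[-0.0005,-0.0105,0.045,0.7,-1.3,-0.9,1],[-0.001,-0.011,0.07,0.7,-1.3,-0.9,1],[-0.0015,-0.011,0.09,0.7,-1.3,-0.9,1],[-0.002,-0.011,0.105,0.7,-1.3,-0.9,1],[-0.002,-0.011,0.115,0.7,-1.3,-0.9,1],[-0.002,-0.011,0.115,0.7,-1.3,-0.9,1]]

```text
time_s: 4.2
tool_pos: [0.6301, -0.2454, 0.0847]
tool_rot: [-179.9, 15.5, -19.3]
force: [0.1, 0.2, -0.3]
grip_width: 0.0869
```

```bash
python3 - <<'E'
from h import *
from cell import env
c=env.read_camera("wrist"); cv2.imwrite("pics/wrist4.png",c["frame"]); pickle.dump(c,open("c4.pkl","wb"))
c2=env.read_camera("side"); crop(c2,230,80,350,200,6,"pics/side4.png")
o=env.get_obs();print(o["time_s"],o["qpos"],o["tool_pos"],o["tool_rot"],o["force"])
v=tv(15)
T=P0+.128*U-.019*v; print(T,delta(o,T,align(v,-1)))
E
```

```text
4.3 [  3.40624518  40.39531991  26.32215377  68.90140239 -14.95245285
  89.56701919 -80.84600304] [ 0.63155354 -0.24618695  0.08705061] [-179.90465057   15.28321903  -19.33087672] [ 0.32378107 -0.46221644 -0.25360874]
[ 0.63334385 -0.24839626  0.08901102] (array([ 0.0018,  0.0015, -0.0025]), array([-0.07,  0.28,  0.1 ]))
```

View pics/wrist4.png

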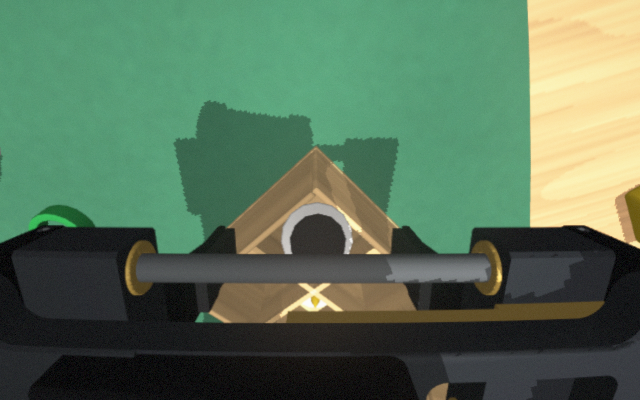

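View pics/side4.png

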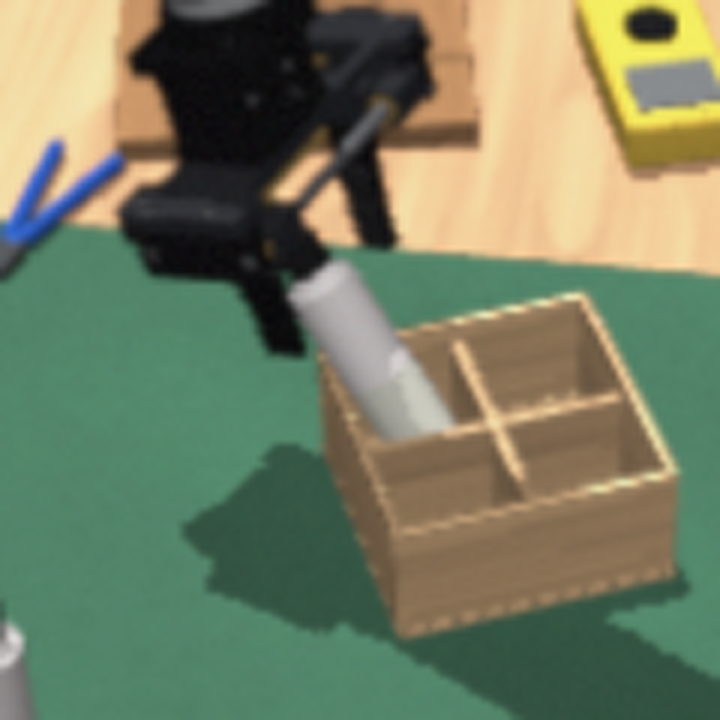

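Call:
servo_tool:
  increments:
    - [[0.002,0.0015,-0.0025,0,0,0,1],[0.002,0.0015,-0.0025,0,0,0,-1],[0.002,0.0015,-0.0025,0,0,0,-1],[0.002,0.0015,-0.0025,0,0,0,-1],[0.002,0.0015,-0.0025,0,0,0,-1],[0.002,0.0015,-0.0025,0,0,0,-1],[0.002,0.0015,-0.0025,0,0,0,-1],[0.002,0.0015,-0.0025,0,0,0,-1]]
  squeeze: 30

```text
time_s: 5.1
tool_pos: [0.6332, -0.2484, 0.0888]
tool_rot: [-179.9, 15.3, -19.3]
force: [-0.0, -0.1, 1.0]
grip_width: 0.0391
```

```bash
python3 - <<'E'
from h import *
from cell import env
c=env.read_camera("side"); crop(c,230,80,350,200,6,"pics/side5.png")
o=env.get_obs();print(o["time_s"],o["tool_pos"],o["tool_rot"],o["force"],o["grip_width"])
R0=Ro.from_euler('xyz',o["tool_rot"],degrees=True)
print("U in tool",R0.inv().apply(U),"up",R0.inv().apply([0,0,1]))
E
```

```text
5.15 [ 0.63318428 -0.24841837  0.08880349] [-179.89666484   15.29643196  -19.34225012] [-0.12499626 -0.03591764 -0.17318174] 0.035842979141714935
U in tool [ 3.0390347e-01 -9.0479501e-04 -9.5270240e-01] up [-0.26381298 -0.00173965 -0.96457228]
```

View pics/side5.png

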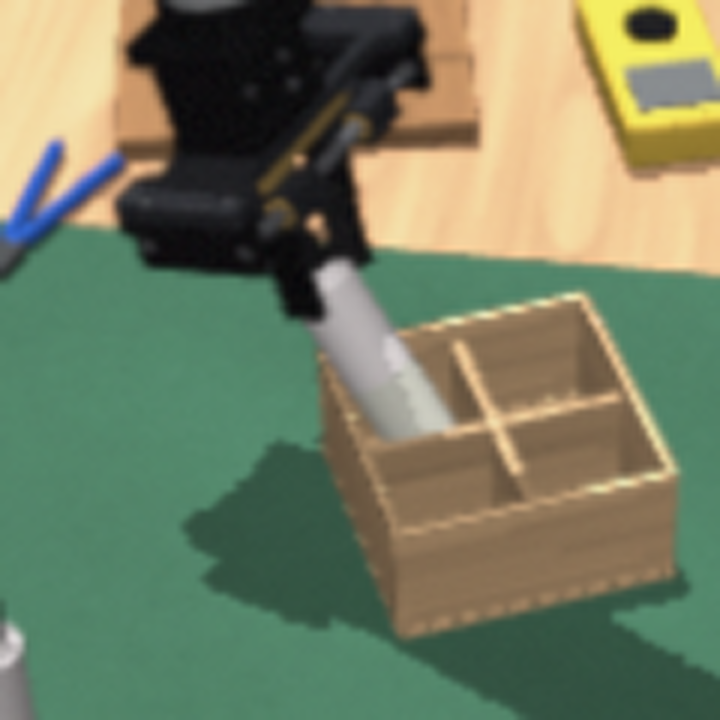

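Call:
servo_tool:
  increments:
    - [[0,0,0,0,0,0,-1],[0.003,0,-0.0095,0,0,0,-1],[0.006,0,-0.019,0,0,0,-1],[0.009,0,-0.0285,0,0,0,-1],[0.012,0,-0.038,0,0,0,-1],[0.012,0,-0.038,0,0,0,-1]]
  squeeze: 35

```text
time_s: 5.75
tool_pos: [0.6552, -0.2565, 0.1241]
tool_rot: [-179.9, 15.1, -19.3]
force: [-0.6, 0.1, -0.7]
grip_width: 0.036
```

```bash
python3 - <<'E'
from h import *
from cell import env
c=env.read_camera("side"); crop(c,230,80,350,200,6,"pics/side6.png")
o=env.get_obs();print(o["time_s"],o["tool_pos"],o["tool_rot"],o["force"],o["grip_width"])
E
```

```text
5.8 [ 0.65453264 -0.25620035  0.12328071] [-179.91560785   15.16969149  -19.33750048] [ 0.61033415  0.85487373 -0.66109785] 0.03576627342618587
```

View pics/side6.png

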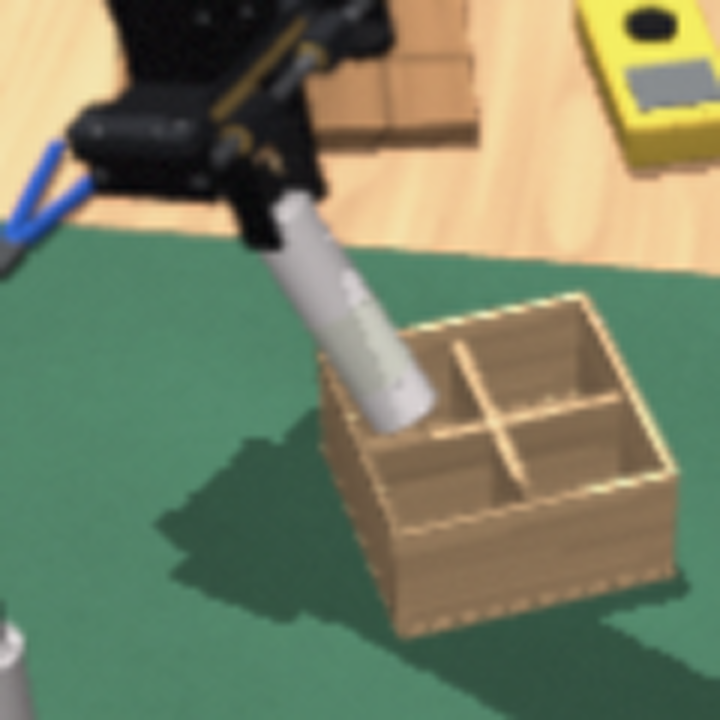

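Call:
servo_tool:
  increments:
    - [[0.0055,0,-0.017,0,0,0,-1],[0.011,0,-0.034,0,0,0,-1],[0.016,0,-0.05,0,0,0,-1],[0.021,0,-0.067,0,0,0,-1],[0.018,0,-0.082,0,0,0,-1],[0.014,0,-0.1,0,4,0,-1],[0.009,0,-0.118,0,10,0,-1],[0.003,0,-0.135,0,16,0,-1],[-0.002,0,-0.15,0,22,0,-1],[-0.002,0,-0.15,0,28,0,-1],[-0.002,0,-0.15,0,33,0,-1],[-0.002,0,-0.15,0,33,0,-1]]

```text
time_s: 7.0
tool_pos: [0.6845, -0.2672, 0.2656]
tool_rot: [-179.8, -17.5, -19.5]
force: [-1.2, -0.2, -1.0]
grip_width: 0.036
```

```bash
python3 - <<'E'
from h import *
from cell import env
d={}
for n in ("side","scene","wrist"):
    d[n]=env.read_camera(n); cv2.imwrite(f"pics/{n}7.png",d[n]["frame"])
pickle.dump(d,open("c7.pkl","wb"))
o=env.get_obs();print(o["time_s"],o["qpos"],o["tool_pos"],o["tool_rot"],o["force"],o["grip_width"])
E
```

```text
7.15 [ -4.69958643  14.25944316  29.32444551  83.85271017  -8.83961597
  66.08982137 -84.22094732] [ 0.68983244 -0.26808705  0.26822883] [-179.89144233  -17.70137641  -19.3648576 ] [-0.43682218 -0.20809461 -1.06586528] 0.03545116660253782
```

View pics/side7.png

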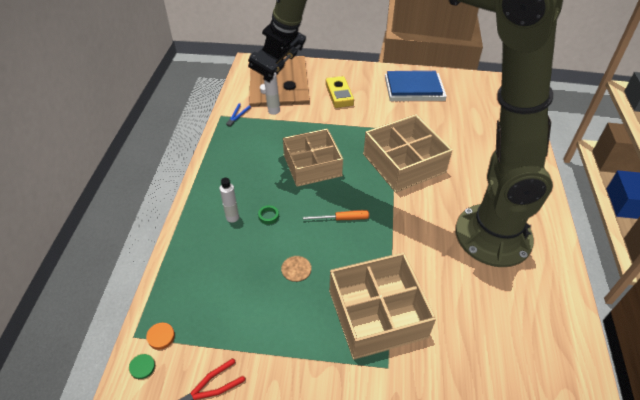

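View pics/scene7.png

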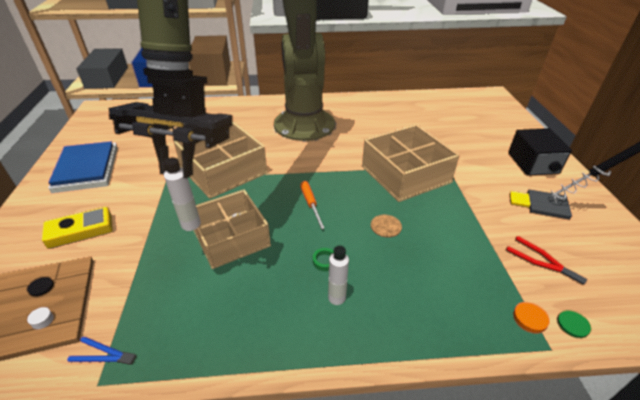

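```bash
python3 - <<'E'
from h import *
d=pickle.load(open("c7.pkl","rb")); s=d["scene"];sd=d["side"]
# big box bottom near corner in scene (398,196) ; side: left-bottom corner
print("scene bottoms",plane(s,[[398,196],[364,161],[456,168]],0))
# top corners tri: scene near (397,176)?, side near-left (331,270)
print(tri([s,sd],[[[397,176]],[[331,271]]]), tri([s,sd],[[[364,147]],[[404,256]]]),tri([s,sd],[[[457,157]],[[357,338]]]))
# spare
print("spare base", plane(s,[[338,297]],0.0),plane(sd,[[232,219]],0), "cap top",tri([s,sd],[[[339,250]],[[226,182]]]))
crop(s,340,110,480,240,5,"pics/boxs.png"); crop(sd,260,240,440,370,4,"pics/boxd.png")
E
```

```text
scene bottoms [[4.25300515e-01 2.44046611e-01 1.11022302e-16]
 [2.45938028e-01 1.77367700e-01 0.00000000e+00]
 [3.06274274e-01 4.54947054e-01 0.00000000e+00]]
(array([0.44407003, 0.22821772, 0.08285658]), [np.float64(0.0039704956058392495), np.float64(0.003970495605839228)]) (array([0.26905589, 0.16351705, 0.07244125]), [np.float64(0.005392554159984056), np.float64(0.0053925541599840615)]) (array([0.37250631, 0.40977768, 0.09079268]), [np.float64(0.003286976227567891), np.float64(0.0032869762275679003)])
spare base [[0.75502959 0.03106654 0.        ]] [[0.75389263 0.03376926 0.        ]] cap top (array([0.7522851 , 0.0276745 , 0.14906469]), [np.float64(6.7811123387272e-05), np.float64(6.781112338719526e-05)])
```

View pics/boxs.png

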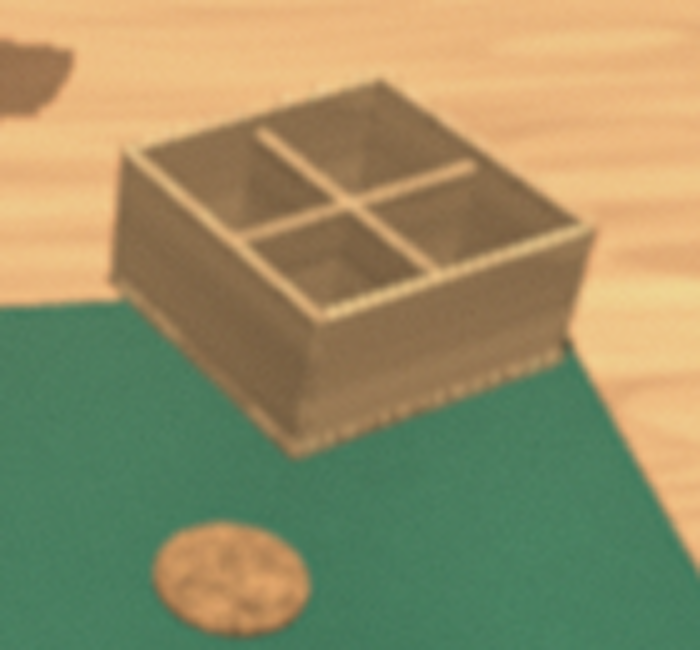

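View pics/boxd.png

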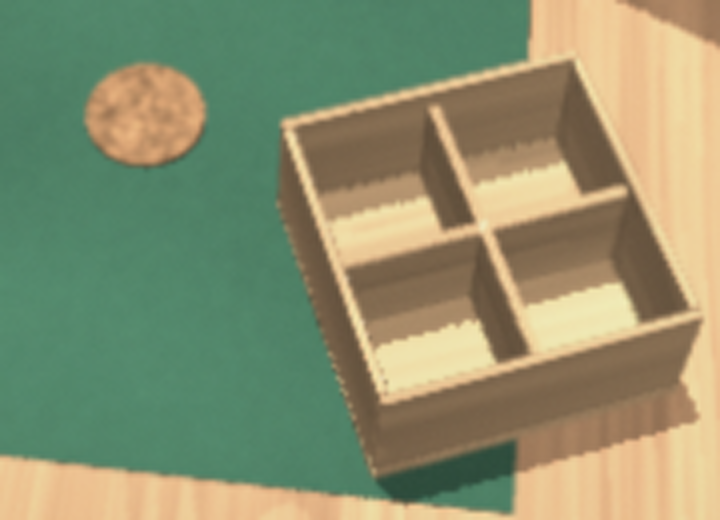

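```bash
python3 - <<'E'
from h import *
from cell import env
o=env.get_obs(); R0=Ro.from_euler('xyz',o["tool_rot"],degrees=True); p0=o["tool_pos"]
ca=18.5; R=Ro.from_euler('z',ca+19.4,degrees=True)*R0
a=np.radians(ca)
T1=np.array([0.5455+.0058*np.cos(a),0.1825+.0058*np.sin(a),0.27]); T2=T1.copy();T2[2]=.17
print(delta(o,T1,R),delta(o,T2,R))
D1=T1-p0
rv=(R0.inv()*R).as_rotvec(degrees=True)
for k in np.linspace(.1,1,10): print(np.round(R0.inv().apply(D1*k),3),np.round(rv*min(1,k*1.25),1))
E
```

```text
(array([-0.2672, -0.381 , -0.0864]), array([ 11.52,  -0.07, -36.11])) (array([-0.2976, -0.3808,  0.0089]), array([ 11.52,  -0.07, -36.11]))
[-0.027 -0.038 -0.009] [ 1.4 -0.  -4.5]
[-0.053 -0.076 -0.017] [ 2.9 -0.  -9. ]
[-0.08  -0.114 -0.026] [  4.3  -0.  -13.5]
[-0.107 -0.152 -0.035] [  5.8  -0.  -18.1]
[-0.134 -0.19  -0.043] [  7.2  -0.  -22.6]
[-0.16  -0.229 -0.052] [  8.6  -0.1 -27.1]
[-0.187 -0.267 -0.06 ] [ 10.1  -0.1 -31.6]
[-0.214 -0.305 -0.069] [ 11.5  -0.1 -36.1]
[-0.24  -0.343 -0.078] [ 11.5  -0.1 -36.1]
[-0.267 -0.381 -0.086] [ 11.5  -0.1 -36.1]
```

Call:
servo_tool:
  increments:
    - [[-0.012,-0.018,-0.004,0.7,0,-2.2,-1],[-0.04,-0.057,-0.013,2.2,0,-6.8,-1],[-0.067,-0.095,-0.022,3.6,0,-11.3,-1],[-0.094,-0.133,-0.03,5,0,-15.8,-1],[-0.12,-0.171,-0.039,6.5,0,-20.3,-1],[-0.147,-0.209,-0.047,7.9,0,-24.8,-1],[-0.174,-0.248,-0.056,9.4,0,-29.4,-1],[-0.2,-0.286,-0.065,10.8,0,-33.9,-1],[-0.227,-0.324,-0.073,11.5,-0.1,-36.1,-1],[-0.25,-0.358,-0.081,11.5,-0.1,-36.1,-1],[-0.263,-0.376,-0.085,11.5,-0.1,-36.1,-1],[-0.267,-0.381,-0.086,11.5,-0.1,-36.1,-1],[-0.276,-0.381,-0.058,11.5,-0.1,-36.1,-1],[-0.285,-0.381,-0.03,11.5,-0.1,-36.1,-1],[-0.293,-0.381,-0.005,11.5,-0.1,-36.1,-1],[-0.2976,-0.381,0.009,11.5,-0.1,-36.1,-1],[-0.2976,-0.381,0.009,11.5,-0.1,-36.1,-1]]

```text
time_s: 8.85
tool_pos: [0.5503, 0.1823, 0.1663]
tool_rot: [-180.0, -17.3, 18.4]
force: [-0.4, -0.1, -0.5]
grip_width: 0.0358
```

```bash
python3 - <<'E'
from h import *
from cell import env
d={}
for n in ("side","scene","wrist"):
    d[n]=env.read_camera(n); cv2.imwrite(f"pics/{n}8.png",d[n]["frame"])
pickle.dump(d,open("c8.pkl","wb"))
o=env.get_obs();print(o["time_s"],o["qpos"],o["tool_pos"],o["tool_rot"],o["force"],o["grip_width"])
crop(d["side"],245,180,365,290,6,"pics/side8c.png"); crop(d["scene"],340,130,440,250,6,"pics/scene8c.png")
E
```

```text
9.0 [-27.73096412  -3.36226366   5.87357773 112.26601744   1.61669825
  53.34658209 -94.15856771] [0.55230622 0.18393278 0.17057207] [-179.91319962  -17.76631697   18.40447183] [ 0.02149907  0.05595857 -1.83897496] 0.036121342185405504
```

View pics/side8c.png

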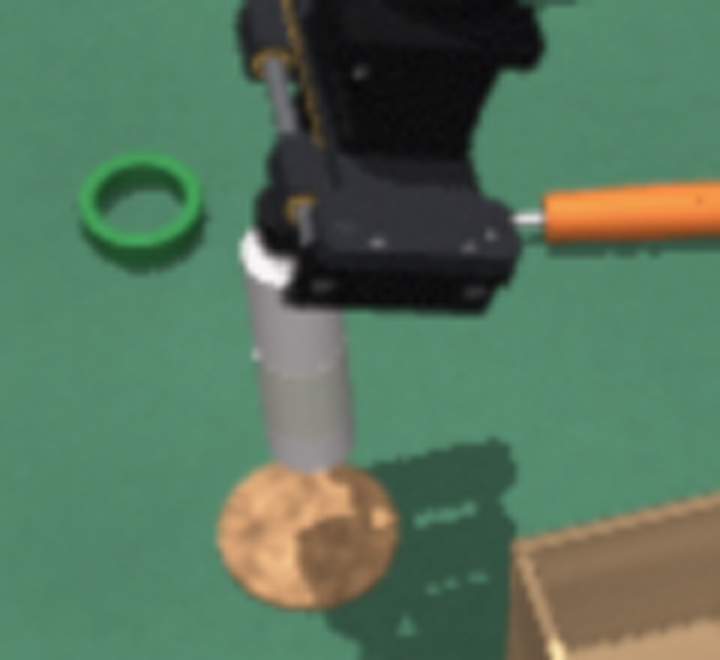

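View pics/scene8c.png

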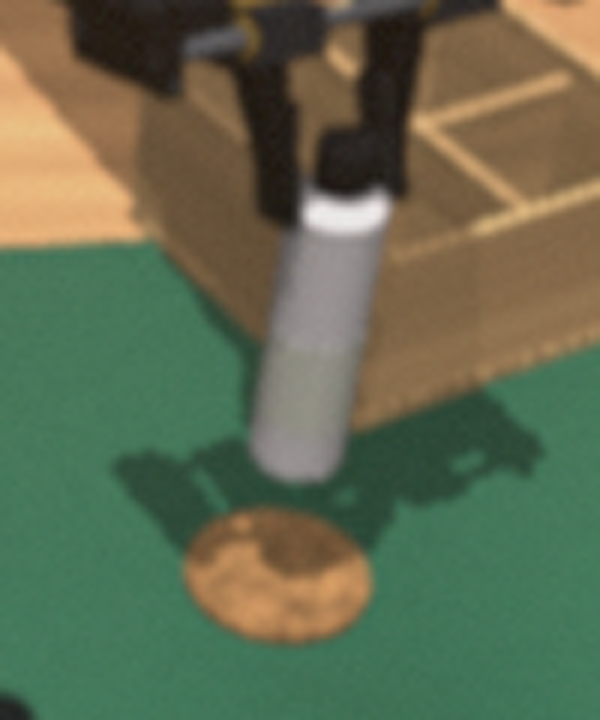

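View pics/wrist8.png

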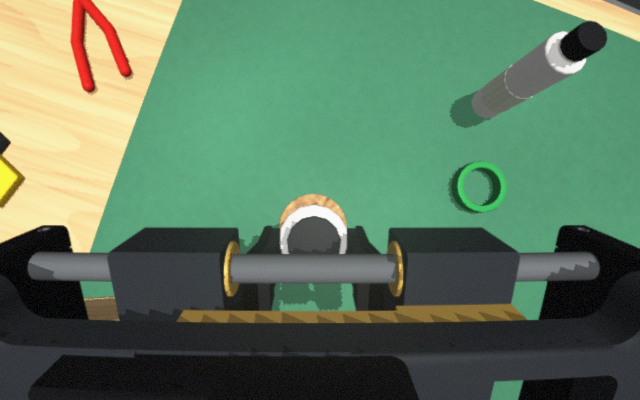

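```bash
cat >> h.py <<'E'
def fc(L,k,x,y): return [[a/k+x-.5+.5/k,b/k+y-.5+.5/k] for a,b in L]
def tanplane(c,pts):
    # fit plane through cam centre & many points
    o,r=ray(c,pts); n=np.linalg.svd(r)[2][2]; return o,n
def bis(c,l,r):
    o,n1=tanplane(c,l);_,n2=tanplane(c,r)
    if n1@n2<0:n2=-n2
    n=n1+n2; return o,n/np.linalg.norm(n)
def axis(v1,v2):
    (o1,n1),(o2,n2)=v1,v2
    u=np.cross(n1,n2);u/=np.linalg.norm(u);u*=np.sign(u[2])
    p=np.linalg.solve(np.array([n1,n2,[0,0,1]]),np.array([n1@o1,n2@o2,0.0]));return u,p
def edges(c,ya,yb,xl,xr,axis_rows=True):
    """subpixel left/right edge of bottle per row by gradient of grey, searching +-4px round xl(y),xr(y)"""
    g=cv2.GaussianBlur(cv2.cvtColor(c["frame"],cv2.COLOR_BGR2LAB).astype(float),(3,3),0)
    L,Rr=[],[]
    for y in range(ya,yb+1):
        for f,out in ((xl,L),(xr,Rr)):
            x0=int(round(f(y))); xs=np.arange(x0-4,x0+5)
            gr=np.linalg.norm(g[y,xs+1]-g[y,xs-1],axis=1); i=np.clip(gr.argmax(),1,7)
            den=gr[i-1]-2*gr[i]+gr[i+1]; off=0 if den==0 else .5*(gr[i-1]-gr[i+1])/den
            out.append([xs[i]+np.clip(off,-1,1),y])
    return L,Rr
E
python3 - <<'E'
from h import *
d=pickle.load(open("c8.pkl","rb")); s=d["scene"];sd=d["side"]
lin=lambda a,b:(lambda y:a[0]+(b[0]-a[0])*(y-a[1])/(b[1]-a[1]))
q=lambda P,x,y:fc(P,6,x,y)
A=q([(250,300),(272,455),(343,310),(353,440)],245,180); B=q([(287,240),(251,440),(385,225),(345,450)],340,130)
u,p=axis(bis(sd,A[:2],A[2:]),bis(s,B[:2],B[2:]))
print("manual",u,np.degrees(np.arccos(u[2])),np.degrees(np.arctan2(u[1],u[0])),p)
e1=edges(sd,233,253,lin(*A[:2]),lin(*A[2:])); e2=edges(s,172,202,lin(*B[:2]),lin(*B[2:]))
for e in e1+e2:
    e=np.array(e);c=np.polyfit(e[:,1],e[:,0],1);print(c,np.std(np.polyval(c,e[:,1])-e[:,0]))
u,p=axis(bis(sd,*e1),bis(s,*e2))
print("auto",u,np.degrees(np.arccos(u[2])),np.degrees(np.arctan2(u[1],u[0])),p)
# base point: lowest visible ellipse edge; base near-rim point toward camera
for c,pt,n in ((sd,q([(312,472)],245,180)[0],"side"),(s,q([(297,483)],340,130)[0],"scene")):
    o,r=ray(c,[pt]);r=r[0]; h=np.array([r[0],r[1],0]);h/=np.linalg.norm(h); pr=p-.019*h  # near rim
    nn=np.cross(u,np.cross(r,u)); 
    A_=np.c_[r,-u]; k=np.linalg.lstsq(A_,pr-o,rcond=None)[0]; print(n,"base z",(o+k[0]*r)[2])
for z in (.07,.1,.17): print(p+u*z/u[2])
E
```

```text
manual [ 3.42364038e-02 -6.66467083e-04  9.99413540e-01] 1.9623567125049852 -1.1152143451434064 [0.53684266 0.18407025 0.        ]
[1.41552005e-01 2.53171471e+02] 0.17690396780166728
[1.01934037e-01 2.78276460e+02] 0.13632106653971018
[-2.2447254e-01  4.2672495e+02] 0.39323486865767143
[-2.01110765e-01  4.36838511e+02] 0.2666770052882787
auto [0.03500447 0.02609126 0.99904651] 2.5022445765191996 36.69971590998183 [0.53727105 0.17985571 0.        ]
side base z 0.07709806351028115
scene base z 0.07041165176385988
[0.5397237  0.18168384 0.07      ]
[0.54077483 0.18246733 0.1       ]
[0.54322749 0.18429546 0.17      ]
```

```bash
python3 - <<'E'
from h import *
for f in ("c1.pkl","c7.pkl"):
    d=pickle.load(open(f,"rb")); C=[]
    for n in ("scene","side"):
        c=d[n]; h=cv2.cvtColor(c["frame"],cv2.COLOR_BGR2HSV)
        m=cv2.inRange(h,(0,60,60),(28,255,255)); x0,y0,x1,y1=(365,208,412,242) if n=="scene" else (275,250,318,288)
        mm=np.zeros_like(m);mm[y0:y1,x0:x1]=m[y0:y1,x0:x1]
        ct=max(cv2.findContours(mm,0,1)[0],key=cv2.contourArea); hu=cv2.convexHull(ct)
        M=cv2.moments(hu); e=[M["m10"]/M["m00"],M["m01"]/M["m00"]]
        C.append([e]); print(f,n,e,cv2.boundingRect(hu),plane(c,[e],0.006))
    print(tri([d["scene"],d["side"]],C))
from cell import env
o=env.get_obs();R0=Ro.from_euler('xyz',o["tool_rot"],degrees=True)
v=np.array([.35,.118,0]);a=np.cross([0,0,1],tv(2.2,18.4)*[1,1,0]);# rotate u -> vertical
rot=Ro.from_rotvec(np.radians(-2.2)*a/np.linalg.norm(a))
R=rot*R0
for dz in (-.05,-.066,-.072): print(delta(o,o["tool_pos"]+np.array([.002,0,dz]),R))
E
```

```text
c1.pkl scene [385.86339313818064, 225.34655335221908] (371, 214, 31, 23) [[0.54699873 0.18194946 0.006     ]]
c1.pkl side [295.74316939890707, 268.2896174863388] (281, 256, 30, 26) [[0.54373653 0.18408145 0.006     ]]
(array([0.54420751, 0.18265908, 0.00348027]), [np.float64(0.0002509381591271634), np.float64(0.0002509381591272902)])
c7.pkl scene [385.887413029728, 225.37065148640102] (371, 214, 31, 23) [[0.54709237 0.18199246 0.006     ]]
c7.pkl side [295.74316939890707, 268.2896174863388] (281, 256, 30, 26) [[0.54373653 0.18408145 0.006     ]]
(array([0.54423497, 0.18268521, 0.00345725]), [np.float64(0.0002945943407585078), np.float64(0.00029459434075878053)])
(array([-0.0134,  0.0007,  0.0482]), array([-0. ,  2.2, -0. ]))
(array([-0.0183,  0.0007,  0.0634]), array([-0. ,  2.2, -0. ]))
(array([-0.0202,  0.0007,  0.0691]), array([-0. ,  2.2, -0. ]))
```

Call:
servo_tool:
  increments:
    - [[-0.003,0.0005,0.012,0,2.2,0,-1],[-0.0075,0.0005,0.028,0,2.2,0,-1],[-0.011,0.0007,0.041,0,2.2,0,-1],[-0.0145,0.0007,0.051,0,2.2,0,-1],[-0.0155,0.0007,0.054,0,2.2,0,-1],[-0.0155,0.0007,0.054,0,2.2,0,-1],[-0.0155,0.0007,0.054,0,2.2,0,-1]]

```text
time_s: 9.7
tool_pos: [0.5529, 0.1846, 0.1138]
tool_rot: [-179.9, -19.9, 18.5]
force: [0.0, 0.9, -1.6]
grip_width: 0.0359
```

```bash
python3 - <<'E'
from h import *
from cell import env
d={}
for n in ("side","scene"):
    d[n]=env.read_camera(n)
pickle.dump(d,open("c9.pkl","wb"))
o=env.get_obs();print(o["time_s"],o["tool_pos"],o["tool_rot"],o["force"],o["grip_width"])
crop(d["side"],245,200,365,300,6,"pics/side9c.png"); crop(d["scene"],340,150,440,250,6,"pics/scene9c.png")
E
```

```text
9.8 [0.55289681 0.18456678 0.11385222] [-179.89883976  -19.94902049   18.48462795] [ 0.19813188 -0.10084185 -1.33189323] 0.03571920840251753
```

View pics/side9c.png

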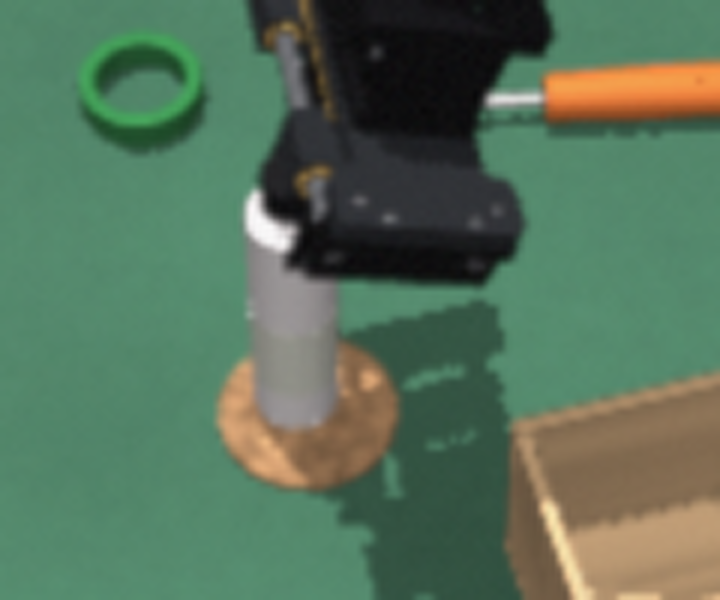

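View pics/scene9c.png

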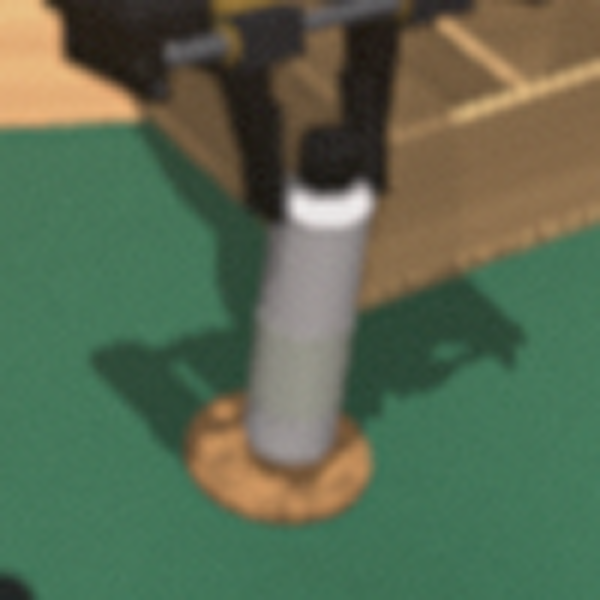

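```bash
python3 - <<'E'
from h import *
from cell import env
d=pickle.load(open("c9.pkl","rb")); s=d["scene"];sd=d["side"]
lin=lambda a,b:(lambda y:a[0]+(b[0]-a[0])*(y-a[1])/(b[1]-a[1]))
A=fc([(248,270),(258,410),(337,290),(335,410)],6,245,200); B=fc([(272,245),(248,440),(370,225),(333,450)],6,340,150)
u,p=axis(bis(sd,A[:2],A[2:]),bis(s,B[:2],B[2:]))
print("manual",np.degrees(np.arccos(u[2])),np.degrees(np.arctan2(u[1],u[0])),p)
e1=edges(sd,250,266,lin(*A[:2]),lin(*A[2:])); e2=edges(s,192,223,lin(*B[:2]),lin(*B[2:]))
for e in e1+e2:
    e=np.array(e);c=np.polyfit(e[:,1],e[:,0],1);print(c,np.std(np.polyval(c,e[:,1])-e[:,0]))
u,p=axis(bis(sd,*e1),bis(s,*e2))
print("auto",u,np.degrees(np.arccos(u[2])),np.degrees(np.arctan2(u[1],u[0])),p,p+u*.02)
for c,pt in ((sd,fc([(298,428)],6,245,200)[0]),(s,fc([(290,467)],6,340,150)[0])):
    o,r=ray(c,[pt]);r=r[0];h=np.array([r[0],r[1],0]);h/=np.linalg.norm(h)
    k=np.linalg.lstsq(np.c_[r,-u],p-.019*h-o,rcond=None)[0];print("base z",(o+k[0]*r)[2])
o=env.get_obs();R0=Ro.from_euler('xyz',o["tool_rot"],degrees=True);print(R0.inv().apply([0,0,-.01]),R0.inv().apply([.01,0,0]))
E
```

```text
manual 1.2340311773239618 -143.05017065547693 [0.54802882 0.18671935 0.        ]
[-2.67033123e-02  2.92484766e+02] 1.0886849663218943
[1.14486255e-01 2.71769861e+02] 1.5652531100562583
[-1.48977951e-01  4.13344420e+02] 0.6324605998579128
[-1.42410714e-01  4.26806033e+02] 0.3361597088190132
auto [-0.00411741 -0.0144287   0.99988742] 0.8597373548919852 -105.92676480089642 [0.54845116 0.18516598 0.        ] [0.54836881 0.18487741 0.01999775]
base z 0.022286432701074332
base z 0.018248741701306526
[-3.41183907e-03  1.65963761e-05  9.39995100e-03] [0.00891501 0.00317621 0.00323022]
```

Call:
servo_tool:
  increments:
    - [[-0.003,0,0.002,0,0,0,-1],[-0.0045,0,0.005,0,0,0,-1],[-0.0055,0,0.008,0,0,0,-1],[-0.0062,0,0.0095,0,0,0,-1],[-0.0062,0,0.0095,0,0,0,-1]]

```text
time_s: 10.3
tool_pos: [0.5495, 0.1833, 0.1013]
tool_rot: [-179.9, -19.8, 18.5]
force: [-0.5, -0.2, -2.0]
grip_width: 0.0357
```

Call:
servo_tool:
  increments:
    - [[-0.0006,0,0.0018,0,0,0,-1],[-0.0006,0,0.0018,0,0,0,-1]]

```text
time_s: 10.5
tool_pos: [0.5503, 0.1837, 0.1004]
tool_rot: [-179.9, -19.9, 18.5]
force: [-0.2, 0.9, -0.1]
grip_width: 0.0359
```

Call:
servo_tool:
  increments:
    - [[0,0,0,0,0,0,-1],[0,0,0,0,0,0,-1]]

```text
time_s: 10.7
tool_pos: [0.5501, 0.1836, 0.1003]
tool_rot: [-179.9, -19.9, 18.5]
force: [-0.3, 0.6, 0.8]
grip_width: 0.0357
```

Call:
servo_tool:
  increments:
    - [[-0.0003,0,0.001,0,0,0,-1],[-0.0003,0,0.001,0,0,0,-1]]

```text
time_s: 10.9
tool_pos: [0.551, 0.184, 0.1002]
tool_rot: [-179.9, -20.0, 18.5]
force: [0.9, 0.3, 3.4]
grip_width: 0.0358
```

Call:
servo_tool:
  increments:
    - [[-0.0003,0,0.001,0,0,0,-1],[-0.0003,0,0.001,0,0,0,-1]]

```text
time_s: 11.1
tool_pos: [0.5519, 0.1844, 0.1001]
tool_rot: [-179.9, -20.1, 18.5]
force: [-0.6, 1.0, 6.9]
grip_width: 0.0356
```

Call:
servo_tool:
  increments:
    - [[0.0004,0,-0.0013,0,0,0,-1],[0.0004,0,-0.0013,0,0,0,-1]]

```text
time_s: 11.3
tool_pos: [0.5506, 0.1839, 0.1002]
tool_rot: [-179.9, -20.0, 18.5]
force: [0.0, 0.2, 4.4]
grip_width: 0.0358
```

```bash
python3 - <<'E'
from h import *
from cell import env
d={}
for n in ("side","scene"):
    d[n]=env.read_camera(n)
pickle.dump(d,open("c10.pkl","wb"))
o=env.get_obs();print(o["time_s"],o["tool_pos"],o["tool_rot"],o["force"],o["grip_width"])
a=cv2.resize(d["side"]["frame"][200:300,245:345],None,fx=4,fy=4,interpolation=2); b=cv2.resize(d["scene"]["frame"][150:250,340:440],None,fx=4,fy=4,interpolation=2)
cv2.imwrite("pics/ten.png",np.hstack([a,b]))
E
```

```text
11.4 [0.55072239 0.18383419 0.10016283] [-179.89772059  -19.98559018   18.4839418 ] [1.31045432 0.92501494 5.02488179] 0.035841024158031094
```

View pics/ten.png

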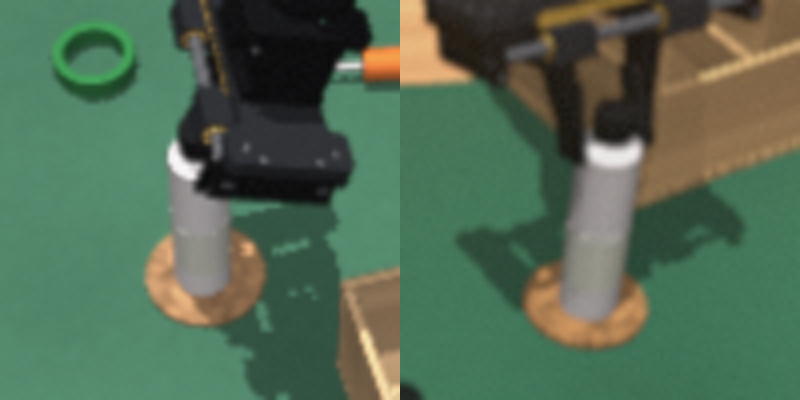

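Call:
servo_tool:
  increments:
    - [[0.0004,0,-0.0012,0,0,0,-1],[0.0004,0,-0.0012,0,0,0,-0.1],[0.0004,0,-0.0012,0,0,0,0],[0.0004,0,-0.0012,0,0,0,0.3],[0.0004,0,-0.0012,0,0,0,0.6],[0.0004,0,-0.0012,0,0,0,0.6]]

```text
time_s: 12.0
tool_pos: [0.5494, 0.1832, 0.1]
tool_rot: [-179.9, -19.8, 18.5]
force: [0.1, -0.3, -0.8]
grip_width: 0.0597
```

```bash
python3 - <<'E'
from h import *
from cell import env
d={}
for n in ("side","scene","wrist"):
    d[n]=env.read_camera(n)
cv2.imwrite("pics/wrist11.png",d["wrist"]["frame"])
o=env.get_obs();print(o["time_s"],o["tool_pos"],o["tool_rot"],o["force"],o["grip_width"])
a=cv2.resize(d["side"]["frame"][200:300,245:345],None,fx=4,fy=4,interpolation=2); b=cv2.resize(d["scene"]["frame"][150:250,340:440],None,fx=4,fy=4,interpolation=2)
cv2.imwrite("pics/eleven.png",np.hstack([a,b]))
E
```

```text
12.15 [0.54971771 0.18341345 0.10037421] [-179.90841842  -19.84577924   18.48260204] [-0.77142571  0.11787088 -1.16402209] 0.0672767705865353
```

View pics/eleven.png

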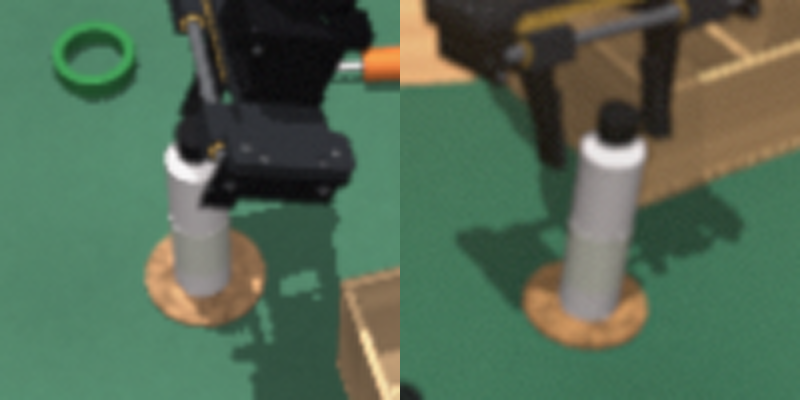

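View pics/wrist11.png

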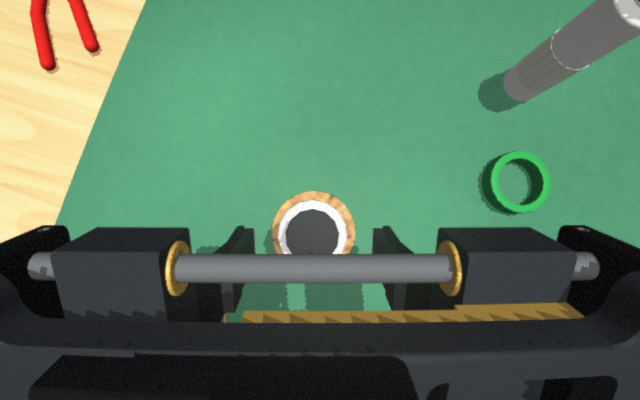

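Call:
servo_tool:
  increments:
    - [[0,0,0,0,0,0,1],[0,0,-0.01,0,0,0,1],[0,0,-0.025,0,0,0,1],[0,0,-0.045,0,0,0,1],[0,0,-0.07,0,0,0,1],[0,0,-0.1,0,0,0,1],[0,0,-0.13,0,0,0,1],[0,0,-0.15,0,0,0,1],[0,0,-0.15,0,0,0,1]]

```text
time_s: 13.05
tool_pos: [0.5029, 0.1676, 0.2464]
tool_rot: [-179.9, -20.3, 18.5]
force: [0.5, -1.4, -0.6]
grip_width: 0.0869
```

```bash
python3 - <<'E'
from h import *
from cell import env
d={}
for n in ("side","scene","wrist"):
    d[n]=env.read_camera(n); cv2.imwrite(f"pics/{n}12.png",d[n]["frame"])
pickle.dump(d,open("c12.pkl","wb"))
o=env.get_obs();print(o["time_s"],o["tool_pos"],o["force"],o["grip_width"])
a=cv2.resize(d["side"]["frame"][200:300,245:345],None,fx=4,fy=4,interpolation=2); b=cv2.resize(d["scene"]["frame"][150:250,340:440],None,fx=4,fy=4,interpolation=2)
cv2.imwrite("pics/twelve.png",np.hstack([a,b]))
E
```

```text
13.2 [0.50117009 0.16689956 0.24090806] [-0.2013453  -0.1721759  -0.17104173] 0.08697560627532197
```

View pics/twelve.png

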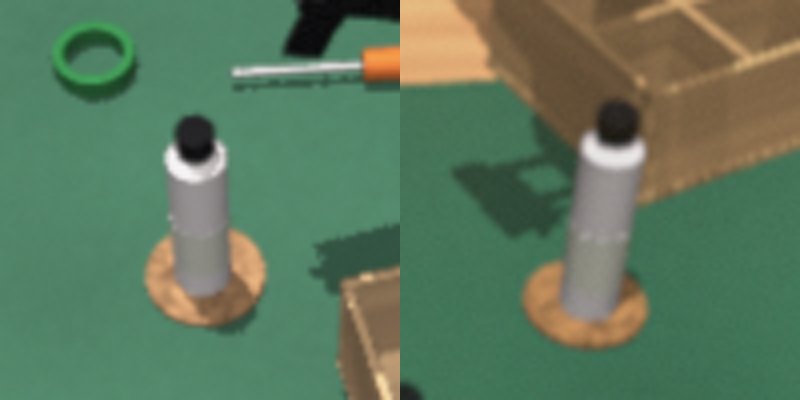

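View pics/scene12.png

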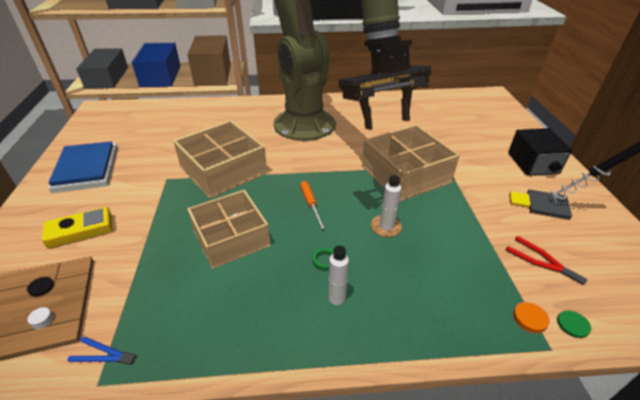

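```bash
python3 - <<'E'
from h import *
d=pickle.load(open("c12.pkl","rb")); s=d["scene"];sd=d["side"]
A=fc([(167,165),(176,285),(228,165),(229,285)],4,245,200);B=fc([(181,155),(162,305),(243,160),(220,305)],4,340,150)
u,p=axis(bis(sd,A[:2],A[2:]),bis(s,B[:2],B[2:])); print("tilt",np.degrees(np.arccos(u[2])),"base",p+u*.006, "off",np.linalg.norm((p+u*.006)[:2]-[.545,.1828]))
print("cap",tri([sd,s],[fc([(194,130)],4,245,200),fc([(217,112)],4,340,150)]))
d0=pickle.load(open("c0.pkl","rb"))
for n in ("scene","side"):
    a=d0[n]["frame"];b=d[n]["frame"]; x0,y0,x1,y1=(322,242,355,310) if n=="scene" else (215,175,245,226)
    print(n,"spare diff",cv2.absdiff(a[y0:y1,x0:x1],b[y0:y1,x0:x1]).mean(),cv2.phaseCorrelate(np.float32(a[y0:y1,x0:x1,1]),np.float32(b[y0:y1,x0:x1,1])))
E
```

```text
tilt 1.022711330018652 base [0.54482307 0.18675559 0.00599904] off 0.003959541119972046
cap (array([0.54542221, 0.18281187, 0.1601632 ]), [np.float64(5.050387944388027e-05), np.float64(5.050387944400858e-05)])
scene spare diff 7.077243018419489 ((-0.07891961326070529, -0.0979952555960324), 1.039643226582327)
side spare diff 1.610239651416122 ((-0.06065703730729943, 0.008651688312593109), 0.9920798890384627)
```

All the checks agree, so I'm handing in.

```bash
python3 - <<'E'
from cell import env
print(env.sign_off())
E
```

```text
the job is handed in; nothing more can be done
None
```

I pulled the bottle out of the box, set it upright on the cork coaster, let go and handed the job in at about 13 s. `sign_off` reports no verdict, so the result below rests on my own last measurements.

**What I did:** I measured the bottle's lean at 33° from two views and gripped it about 112 mm up. I then drew it out along its own axis, turned it upright and carried it across. I lowered it until the wrist force showed contact, opened the fingers and backed off.

**Last checks before handing in:**
- **Bottle:** its base was about 4 mm from the coaster's centre (limit 22 mm). It tilted about 1° with the cap up, and the cap top measured 0.160 m high (0.161 m expected).
- **Spare bottle:** it shifted by no more than 0.1 pixel between the first and last pictures.
- **Robot:** the gripper was open and clear, touching nothing, with wrist force near zero.

**What failed or disagreed:**
- **Failed first approach:** I meant to come in fully in line with the bottle, but joint 6 stopped at its limit (117.6°), and the wrist briefly read about 30 N. I gripped with the tool tilted 15° instead.
- **Coaster height:** the two views gave about 3.5 mm against the stated 6 mm, within pixel error. I set the bottle down by force rather than by that height, pressing to about 7 N before easing off.
- **Grip width:** it read 36 mm on the 38 mm body.

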